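Dock the dosing tray and work the pump

TASK

Slide the white tray with its green muffin cup up against the dispenser's orange stop bar, flush along its whole edge and with the sides in line, and press it on there for a moment with about 8 N, as one presses a doorbell; do not ram it. Then, with the cup under the spout and not before, press the pump head right down, let it spring back up, and let go of everything. Leave the cup standing in its place, and the bin, bowls, funnel and cruet alone.

Things in the scene. Friction and masses are not known exactly. Their poses are not given: they have to be found in the camera images.
- dispenser: Dispenser, fixed: grey base 92 (x) by 110 (y) by 20 mm high, x = 8 to 100 mm, amber bottle 68 mm across on it (axis at x = 45 mm). Before it, clamped on two pins, an orange stop bar (stop_bar_c0) 8 (x) by 110 (y) by 20 mm; its flat front face was last set anywhere from x = -12 to 0 mm, unreported: feel for it. Origin: on the worktop, y = 0 in the middle; x points away from the tray.
- pump (a joint): Travel of the sprung black pump head, m: 0 = up, 0.010 = fully down; straight down, needs about 6 N at the bottom, springs back by itself.
- pump_top (a point): Middle of the flat round top (36 mm across) of the pump head, 143 mm above the worktop; moves with the head.
- spout (a point): Mouth of the pump's thin spout, sticking out over the tray's place: at x = -46 mm, y = 0 in the dispenser's frame, 122 mm above the worktop; moves with the pump head.
- tray: Loose white tray on four slick glides (drag under 1 N, more if leaned on), 250 to 500 g: plate 90 (x) by 110 (y) mm, top 12 mm high. Origin: foot of the middle of its flat front edge; x points out of that edge to the dispenser; the plate spans x = -90 to 0. A 6 mm high square fence round x = -40 mm holds the cup; a red tab stands behind. Docked, it is parallel to the dispenser.
- tray_left (a point): Left end of the tray's front edge: at (0, 55, 6) mm in the tray's frame.
- tray_right (a point): Right end of the tray's front edge: at (0, -55, 6) mm in the tray's frame.
- tray_grip (a point): Where to pinch the red tab from above: at (-118, 0, 30) mm in the tray's frame. The tab is 12 mm thick (y), reaches from x = -140 to -90 mm and from 4 to 50 mm above the worktop; grip across y.
- muffin_cup: Loose green silicone-style muffin cup, stiff, 44 mm across at the foot, 64 mm at the rim, 34 mm high, standing on the tray inside the fence. Origin: middle of its foot.
- bin: Bystander, fixed: grey countertop bin with a steel tilt-out flap in the side that looks along its own -x axis, 200 (x) by 180 (y) by 244 mm high. Origin: centre of its underside.
- bowls: Bystander, loose: two nested stainless bowls, 160 mm across, 85 mm high. Origin: centre of the underside.
- funnel: Bystander, loose: black plastic funnel standing mouth down, 110 mm across, 110 mm high. Origin: centre of the mouth on the worktop.
- cruet: Bystander, loose: small green glass cruet with stopper, 68 mm across, 156 mm high. Origin: centre of the underside.
Not all that is in view belongs to the job. Leave any purple look-alike of the tray alone. Of the things that look like the muffin_cup, the larger one is meant.

How it is judged:
On the way, in this order (a step that is already met when the one before it is completed fails the run):
1. the tray is flush (front edge within 2 mm of the stop bar, square within 0.03 rad, sides in line within 6 mm) and presses against it with at least 3 N (x of stop_bar_c0 in the frame of tray below 0.006 m and angle between the x axis of tray and the x axis of dispenser, either way round below 0.03 rad and y of tray in the frame of dispenser between -0.006 and 0.006 m and contact force between tray and dispenser above 3 N), for 0.2 s.
2. the pump head is pressed down at least 8 mm with the tray flush (x of stop_bar_c0 in the frame of tray below 0.006 m and angle between the x axis of tray and the x axis of dispenser, either way round below 0.03 rad and y of tray in the frame of dispenser between -0.006 and 0.006 m and value of joint pump above 0.008 m), for 0.05 s.
3. the pump head is back up (value of joint pump below 0.002 m), for 0.1 s.
At the end, for the whole second after the job is handed in: The tray lies flat and still with its front edge within 2 mm of the stop bar's front face, square to it within 0.03 rad and its sides in line within 6 mm; the muffin cup stands upright in its fence, within 16 mm of the point below the spout; the pump head is up (within 2 mm) (x of stop_bar_c0 in the frame of tray below 0.006 m and angle between the x axis of tray and the x axis of dispenser, either way round below 0.03 rad and y of tray in the frame of dispenser between -0.006 and 0.006 m and angle between tray's own z axis and vertical below 0.05 rad and angle between muffin_cup's own z axis and vertical below 0.15 rad and horizontal distance between muffin_cup and spout below 0.016 m and z of muffin_cup in the frame of tray below 0.018 m and linear speed of tray below 0.01 m/s and linear speed of muffin_cup below 0.02 m/s and value of joint pump below 0.002 m); the robot touches nothing.
It fails at once if the tray is shoved into the dispenser with more than 20 N (contact force between tray and dispenser above 20 N).
It fails at once if the pump is worked (over 4 mm) while the tray is not flush (value of joint pump above 0.004 m and not (x of stop_bar_c0 in the frame of tray below 0.006 m and angle between the x axis of tray and the x axis of dispenser, either way round below 0.03 rad and y of tray in the frame of dispenser between -0.006 and 0.006 m)).
It fails at once if the cup is tipped over (angle between muffin_cup's own z axis and vertical above 0.6 rad).
It fails at once if the bowls, funnel or cruet are moved more than 15 mm (distance of any of bowls, funnel, cruet from where it was at the start of the episode above 0.015 m).
It fails at once if the bin is struck with more than 3 N (contact force between bin and the arm above 3 N or contact force between bin and the fingers above 3 N or contact force between bin and tray above 3 N).
It also fails if it takes over 54 s, if anything falls off the work surface, if the arm or the gripper's body presses on something with over 40 N, if the wrist force passes 120 N, or if a joint passes its speed limit or range.

ROBOT

A 6-joint arm with a two-finger parallel gripper is mounted at the origin on the work surface. World frame = base frame: x ahead of the robot, y to its left, z up, the work surface at z = 0. Lengths are in m, angles in rad, forces in N, time in s.
With the tool pointing down it reaches from about 0.35 to 0.775 m from the base axis. Payload 7.3 kg.
Tool frame: the origin (TCP) lies midway between the tips of the shut fingers; the grasp point (between the pads) lies 19 mm behind it (tcp_to_grasp is the distance from the TCP to the grasp point, in m); z points along the fingers, y is the line along which they close (so a half turn about z gives the same grasp; the last joint's range is limited). The gripper opens to 92 mm and grips with 3 to 60 N. Pads are 19 mm wide; open, the fingers measure 130 mm over their backs; the gripper's body (75 mm by 190 mm) begins 47 mm behind the grasp point.
Start: joints at [1.05, 0.342, 1.524, -0, 1.275, -0.146], TCP at [0.192, 0.489, 0.227] pointing down, gripper open.
Joint ranges: [-2.53, 2.53], [-0.77, 2.02], [0.04, 2.7], [-1, 4.14], [0.28, 2.66], [-3.11, 3.11]. Speed limits (rad/s): [2.57, 2.57, 3.14, 3.14, 3.14, 3.14].

INTERFACE

Orientations are given as [roll, pitch, yaw] about the fixed x, y, z axes, in that order (R = Rz(yaw) Ry(pitch) Rx(roll)).
In Python, from cell import observe, read_camera, calibration, hand_in, tcp_to_grasp gives the robot as it stands.
- The arm moves only by the tool send_rows, never from a script. Its argument "targets" is a list of rows, each a list of 5 numbers: the opening, from 0 (shut) to 1 (fully open), then the shift along the world's x, y, z in m, then the turn about the world's z in rad. A call has 1 to 5 rows; each row shifts and turns the commanded pose from where the row before left it; what a row does not reach is not made up. A row lasts 1/10 s, in which the tool goes at most 50 mm and 8.59 degrees, less where a joint would pass 70% of its speed; a pose out of reach is approached as far as the arm can. A call is refused whole if a number of a shift passes 0.05 or a number of a turn 0.15, either way. A call with a gripper value outside its range is refused whole. The fingers move at their own pace and stop on an object; "grip_force" is the grip in N (left out, the last holds). Time passes only in rows, so rows that do not move let the fingers close. It gives the time, the measured TCP pose, the force, the opening and the grip force at its end, in the units of the state.
- observe(): the state, without advancing time (a new reading comes with each control period).
- read_camera(name): name is "side" or "top"; returns (picture, depth): 420x560x3 uint8, red, green, blue; 420x560 float32, m along the optical axis (not along the pixel's ray), 0 where there is no reading.
- calibration(name): a dict with "intrinsics" (3x3 intrinsics, pixels), "k1" (the pictures are not rectified: a ray, as slopes to the right and down, at radius r is drawn at 1 + k1 r^2 times it, then the intrinsics apply), "world_to_cam" (4x4, takes a point from world to camera coordinates). Camera axes: x right, y up, looking along -z (the intrinsics and any distortion apply to the point x, -y, -z); pixel columns grow to the right and rows downward; lengths in m; the calibration is good to about 2 mm. A picture is of the moment at which its call begins. calibration takes no time and is no camera call.
- hand_in(): hands the job in; it is judged then, once.
The state is a dict: "time": time; "qpos": joint angles; "qvel": joint speeds; "joint_efforts": joint torques, N m; "tool_pos": TCP position; "tool_rot": TCP orientation; "contact_force": force on the tool from outside, world axes, zero at the start; "torque": the same for the moment, N m; "opening": finger opening in m; "grip_force": force on a finger pad.
Only numpy, scipy, OpenCV 4.12 (cv2) and the standard library are available. Lean on these libraries where they do the work, as an engineer would, in place of code of your own. Each camera call takes 0.05 s, during which the arm holds its last target. There are 200 camera calls.

## Working session

There is one attempt and no reset: what is moved stays moved. The work goes in short steps, Python scripts to look and compute and a tool call to move; the robot and the scene stay as the last step left them, time stands still between calls to the robot, and variables do not carry over. Pictures are saved under pics/ and viewed, at most 10 in all, crops included, and the job is handed in when it is done.

Besides the shell and the picture viewer there is one more tool, called after ">>>" by a JSON object that holds its "name" and its "arguments". send_rows: Moves the arm, as the interface text tells. Its arguments: {"type":"object","properties":{"targets":{"type":"array","items":{"type":"array","items":{"type":"number"}}},"grip_force":{"type":"number"}},"required":["targets"]}

```bash
mkdir -p pics
cat > h.py <<'E'
import numpy as np, cv2
from cell import *
def save(n,tag):
    p,d=read_camera(n); np.savez(f'{n}_{tag}.npz',p=p,d=d); cv2.imwrite(f'pics/{n}_{tag}.png',p[...,::-1]); return p,d
def rays(n,uv):
    c=calibration(n);K=np.array(c['intrinsics'],float);T=np.array(c['world_to_cam'])
    uv=np.array(uv,float).reshape(-1,1,2)
    x=cv2.undistortPoints(uv,K,np.array([c['k1'],0,0,0,0.]))[:,0]
    d=np.c_[x[:,0],-x[:,1],-np.ones(len(x))]
    R=T[:3,:3];return -R.T@T[:3,3], d@R
def onplane(n,uv,z):
    o,d=rays(n,uv); return o+d*((z-o[2])/d[:,2])[:,None]
def cloud(n,d,mask):
    v,u=np.nonzero(mask&(d>0)); o,r=rays(n,np.c_[u,v]); return o+r*d[v,u][:,None], np.c_[u,v]
E
python3 - <<'E'
from h import *
for n in('top','side'):
    p,d=save(n,'0');c=calibration(n);print(n,np.round(np.linalg.inv(c['world_to_cam']),3),c['k1'])
print(observe(), tcp_to_grasp)
E
```

```text
top [[ 0.019  0.994 -0.111  0.43 ]
 [-1.     0.019 -0.005  0.007]
 [-0.003  0.111  0.994  1.176]
 [ 0.     0.     0.     1.   ]] -0.14168484937453377
side [[ 0.903  0.283 -0.324  0.15 ]
 [-0.43   0.568 -0.702 -0.78 ]
 [-0.014  0.773  0.634  0.849]
 [ 0.     0.     0.     1.   ]] -0.005356975290302794
{'time': 0.1, 'qpos': array([ 1.04996862e+00,  3.42637687e-01,  1.52489778e+00, -1.87200605e-05,
        1.27540469e+00, -1.46033250e-01]), 'qvel': array([ 0.00064447, -0.00021453, -0.00363469, -0.0009609 , -0.00118242,
       -0.00060357]), 'joint_efforts': array([ 5.18627203e-04, -4.32007778e+01, -2.44691348e+01,  7.18602701e-02,
        5.26497304e-02, -3.89400998e-05]), 'tool_pos': array([0.19201516, 0.48824469, 0.22613071]), 'tool_rot': array([-3.14025689e+00, -1.78370323e-04,  2.76680354e+00]), 'contact_force': array([0.39513573, 0.37828288, 0.68310575]), 'torque': array([-0.00533348, -0.00989077,  0.01874736]), 'grip_force': 0.0, 'opening': 0.09190421644351672} 0.0188
```

View pics/top_0.png

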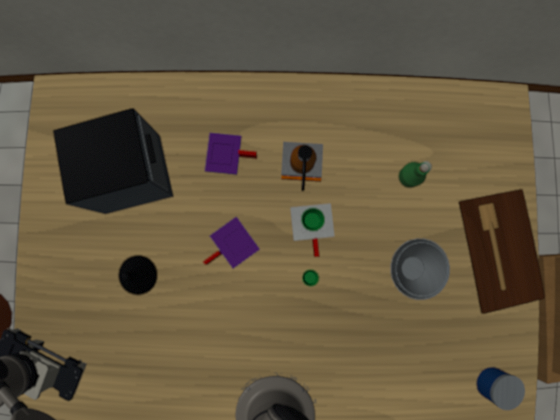

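View pics/side_0.png

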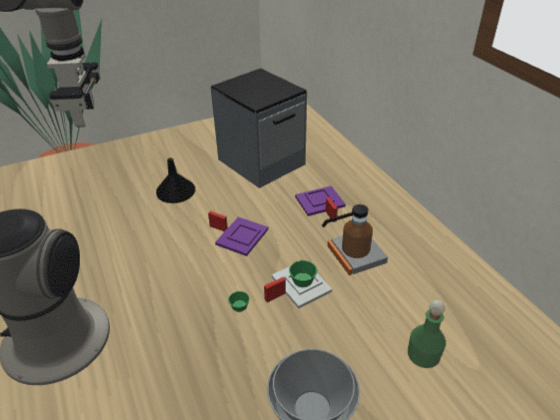

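The top view shows the white tray at (313,222) with its red tab at (316,247) and a green cup at (313,219). The dispenser is at (302,160) and its orange bar at (302,178). There are two green cups: (313,219), the larger one, on the white tray, and (311,278), a smaller one that is loose. The first fits the description. The purple plates at (223,154) and (235,243) are decoys.

```bash
cat > meas.py <<'E'
from h import *
import sys
def masks(p):
    hsv=cv2.cvtColor(p,cv2.COLOR_RGB2HSV);H,S,V=[hsv[...,i].astype(int) for i in range(3)]
    return dict(white=(S<40)&(V>130),red=((H<6)|(H>174))&(S>170)&(V>70),orange=(H>=6)&(H<16)&(S>180)&(V>120),green=(H>50)&(H<85)&(S>120),grey=(S<50)&(V>70)&(V<160))
def rect(pts):
    c,(w,h),a=cv2.minAreaRect(pts.astype(np.float32)); return c,w,h,a
if __name__=='__main__':
    t=sys.argv[1]; z=np.load(f'top_{t}.npz');p,d=z['p'],z['d']
    v0,v1,u0,u1=130,295,270,350
    box=np.zeros(d.shape,bool);box[v0:v1,u0:u1]=1
    m=masks(p)
    for k,(zl,lo,hi) in dict(white=(.012,190,250),red=(.05,230,270),orange=(.020,165,190),green=(.04,195,245),grey=(.020,130,185)).items():
        b=box.copy();b[:lo]=0;b[hi:]=0
        mk=(m[k]&b).astype(np.uint8)
        n,l,s,c=cv2.connectedComponentsWithStats(mk)
        if n<2: print(k,'none');continue
        i=1+np.argmax(s[1:,4]);mk=l==i
        X,uv=cloud('top',d,mk); P=onplane('top',uv,zl)[:,:2]
        c,w,h,a=rect(P)
        print(k,s[i],'z',np.round(np.percentile(X[:,2],[5,50,95]),3),'rect c',np.round(c,4),'wh',round(w,4),round(h,4),'a',round(a,2),'mean',np.round(P.mean(0),4))
    cv2.imwrite(f'pics/crop_{t}.png',cv2.resize(p[v0:v1,u0:u1,::-1],None,fx=3.6,fy=3.6,interpolation=cv2.INTER_CUBIC))
E
python3 meas.py 0
```

```text
white none
red [313 239   6  17  75] z [0.038 0.049 0.052] rect c [ 0.4511 -0.0977] wh 0.0422 0.0114 a 6.36 mean [ 0.4509 -0.0978]
orange [281 176   8   2   9] z [0.018 0.02  0.023] rect c [ 0.6406 -0.0152] wh 0.0028 0.019 a 1.11 mean [ 0.6395 -0.0144]
green [302 209  22  21 371] z [0.012 0.02  0.043] rect c [ 0.5249 -0.0905] wh 0.0529 0.0555 a 1.03 mean [ 0.5246 -0.0909]
grey [282 142  23  34 354] z [0.015 0.019 0.023] rect c [ 0.6913 -0.0358] wh 0.0574 0.0911 a 86.66 mean [ 0.6924 -0.0243]
```

View pics/crop_0.png

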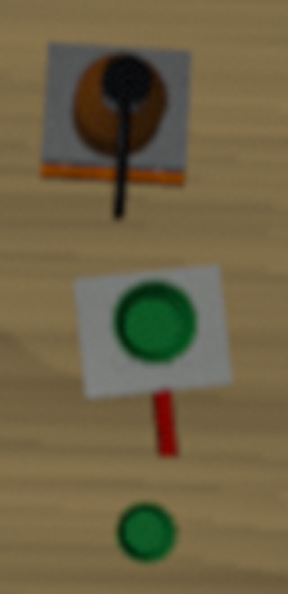

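The crop confirms it: the larger cup is on the white tray at about (313,219), with the red tab behind it. The tray is yawed to the left and the dispenser slightly to the right. I'll tune the masks to measure both.

```bash
cat > meas2.py <<'E'
from h import *
import sys
def go(t,wlo=190,whi=250):
    z=np.load(f'top_{t}.npz');p,d=z['p'],z['d']
    hsv=cv2.cvtColor(p,cv2.COLOR_RGB2HSV);H,S,V=[hsv[...,i].astype(int) for i in range(3)]
    def pick(m,lo,hi,zl,nm,hull=True):
        b=np.zeros(d.shape,bool);b[lo:hi,270:350]=1
        n,l,s,c=cv2.connectedComponentsWithStats((m&b).astype(np.uint8))
        i=1+np.argmax(s[1:,4]);uv=np.argwhere(l==i)[:,::-1]
        P=onplane('top',uv,zl)[:,:2]; c,w,h=0,0,0
        (c,(w,h),a)=cv2.minAreaRect(P.astype(np.float32))
        print(nm,s[i],'c',np.round(c,4),'wh',round(w,4),round(h,4),'a',round(a,2),'mean',np.round(P.mean(0),4)); return P
    for q in [(225,300),(150,290),(165,300),(178,290),(247,316)]: print(q,hsv[q],end=' ')
    print()
    for thr in (55,70): pick((S<thr)&(V>100),wlo,whi,.012,'tray')
    R=pick(((H<8)|(H>172))&(S>170)&(V>60),wlo,280,.05,'tab')
    G=pick((H>50)&(H<85)&(S>120),wlo-5,whi,.046,'cup')
    O=pick((H>=6)&(H<20)&(S>150)&(V>110)&(np.arange(420)[:,None]>172),165,190,.020,'bar')
    for thr in (55,70): pick((S<thr)&(V>70),130,180,.020,'base')
    pick((V<45),135,170,.143,'pump')
if __name__=='__main__': go(*[sys.argv[1]]+[int(x) for x in sys.argv[2:]])
E
python3 meas2.py 0
```

```text
(225, 300) [ 60   4 124] (150, 290) [90  6 86] (165, 300) [ 14 210  63] (178, 290) [ 14 255 102] (247, 316) [  1 253 117] 
tray [290 203  44  38 938] c [ 0.5203 -0.0913] wh 0.0915 0.1111 a 6.72 mean [ 0.5169 -0.0902]
tray [290 203  45  38 987] c [ 0.5206 -0.0913] wh 0.0933 0.1126 a 6.99 mean [ 0.5173 -0.0903]
tab [313 239   6  18  84] c [ 0.45   -0.0979] wh 0.0446 0.0122 a 6.35 mean [ 0.45  -0.098]
cup [302 209  22  21 371] c [ 0.5244 -0.0899] wh 0.0526 0.0552 a 1.03 mean [ 0.5241 -0.0904]
bar [281 176  20   4  38] c [ 0.6385 -0.0314] wh 0.0517 0.0066 a 87.71 mean [ 0.6392 -0.0317]
base [281 142  42  35 668] c [ 0.6902 -0.0616] wh 0.109 0.0921 a 87.42 mean [ 0.6897 -0.0595]
base [281 142  42  35 700] c [ 0.6905 -0.0617] wh 0.1103 0.0932 a 87.67 mean [ 0.6904 -0.0593]
pump [298 145  16  25 243] c [ 0.6676 -0.0633] wh 0.0599 0.0367 a 1.18 mean [ 0.6713 -0.0624]
```

>>> {"name": "send_rows", "arguments": {"targets": [[1, 0.022, -0.048, 0, 0], [1, 0.022, -0.048, 0, 0], [1, 0.022, -0.048, 0, 0], [1, 0.022, -0.048, 0, 0], [1, 0.022, -0.048, 0, 0]], "grip_force": 20}}

```text
time: 0.6
tool_pos: [0.2965, 0.2595, 0.2266]
tool_rot: [-3.142, 0.0, 2.768]
contact_force: [2.0, 0.8, -0.1]
opening: 0.0918
grip_force: 0.0
```

>>> {"name": "send_rows", "arguments": {"targets": [[1, 0.018, -0.043, 0, 0.1], [1, 0.018, -0.043, 0, 0.1], [1, 0.018, -0.043, 0, 0.1], [1, 0.018, -0.043, 0, 0.1], [1, 0.018, -0.043, 0, 0.08]]}}

```text
time: 1.1
tool_pos: [0.3856, 0.0472, 0.2267]
tool_rot: [3.141, 0.0, -3.039]
contact_force: [0.2, 0.8, 0.1]
opening: 0.092
grip_force: 0.0
```

>>> {"name": "send_rows", "arguments": {"targets": [[1, 0.018, -0.043, 0, 0], [1, 0.018, -0.043, 0, 0], [1, 0.018, -0.043, 0, 0], [1, 0.0, 0, 0, 0], [1, 0, 0, 0, 0]]}}

```text
time: 1.6
tool_pos: [0.439, -0.0805, 0.2261]
tool_rot: [3.14, -0.002, -3.045]
contact_force: [-0.4, -0.2, 0.0]
opening: 0.0913
grip_force: 0.0
```

>>> {"name": "send_rows", "arguments": {"targets": [[1, 0.009, -0.018, 0, 0.01], [1, 0, 0, -0.04, 0], [1, 0, 0, -0.045, 0], [1, 0, 0, -0.045, 0], [1, 0, 0, 0, 0]]}}

```text
time: 2.1
tool_pos: [0.4442, -0.095, 0.0925]
tool_rot: [3.136, -0.01, -3.031]
contact_force: [0.2, 0.3, 0.2]
opening: 0.092
grip_force: 0.0
```

>>> {"name": "send_rows", "arguments": {"targets": [[1, 0, 0, -0.03, 0], [1, 0, 0, -0.03, 0], [1, 0, 0, -0.022, 0], [1, 0, 0, 0, 0], [1, 0, 0, 0, 0]]}}

```text
time: 2.6
tool_pos: [0.4494, -0.0977, 0.0165]
tool_rot: [-3.141, 0.001, -3.032]
contact_force: [-0.3, -0.4, 0.6]
opening: 0.0922
grip_force: 0.0
```

>>> {"name": "send_rows", "arguments": {"targets": [[0.5, 0, 0, -0.004, 0], [0.2, 0, 0, 0, 0], [0, 0, 0, 0, 0], [0, 0, 0, 0, 0], [0, 0, 0, 0, 0]], "grip_force": 20}}

```text
time: 3.1
tool_pos: [0.4485, -0.0981, 0.011]
tool_rot: [-3.142, 0.0, -3.033]
contact_force: [0.0, 0.0, 0.8]
opening: 0.0565
grip_force: 0.0
```

>>> {"name": "send_rows", "arguments": {"targets": [[0, 0, 0, 0, 0], [0, 0, 0, 0, 0], [0, 0, 0, 0, 0]]}}

```text
time: 3.4
tool_pos: [0.4484, -0.098, 0.0107]
tool_rot: [3.141, -0.0, -3.033]
contact_force: [0.8, 0.2, -0.2]
opening: 0.0326
grip_force: 0.0
```

```bash
python3 - <<'E'
from h import *
save('top','1'); o=observe(); print(o['tool_pos'],o['tool_rot'],o['contact_force'],o['torque'],o['opening'],o['grip_force'])
E
python3 meas2.py 1
```

```text
[ 0.44838863 -0.09799958  0.01071444] [ 3.14147395e+00 -4.94831487e-05 -3.03262513e+00] [-0.24927528 -0.15417377 -0.50894204] [0.04750784 0.00294591 0.02738424] 0.028188935862934063 0.0
(225, 300) [60  6 79] (150, 290) [100   8  93] (165, 300) [ 14 218  68] (178, 290) [ 14 246 111] (247, 316) [20 26 88] 
tray [290 203  43  35 500] c [ 0.5253 -0.0906] wh 0.082 0.1113 a 7.43 mean [ 0.5392 -0.0829]
tray [290 203  44  35 545] c [ 0.5255 -0.0905] wh 0.0833 0.1129 a 7.02 mean [ 0.5397 -0.0828]Traceback (most recent call last):
  File "meas2.py", line 21, in <module>
    if __name__=='__main__': go(*[sys.argv[1]]+[int(x) for x in sys.argv[2:]])
                             ~~^^^^^^^^^^^^^^^^^^^^^^^^^^^^^^^^^^^^^^^^^^^^^^^
  File "meas2.py", line 16, in go
    R=pick(((H<8)|(H>172))&(S>170)&(V>60),wlo,280,.05,'tab')
  File "meas2.py", line 9, in pick
    i=1+np.argmax(s[1:,4]);uv=np.argwhere(l==i)[:,::-1]
        ~~~~~~~~~^^^^^^^^^
    return _wrapfunc(a, 'argmax', axis=axis, out=out, **kwds)
    return bound(*args, **kwds)
ValueError: attempt to get argmax of an empty sequence
```

Still closing, so I'll wait for the grip to form.

>>> {"name": "send_rows", "arguments": {"targets": [[0, 0, 0, 0, 0], [0, 0, 0, 0, 0], [0, 0, 0, 0, 0], [0, 0, 0, 0, 0], [0, 0, 0, 0, 0]]}}

```text
time: 3.95
tool_pos: [0.4484, -0.098, 0.0107]
tool_rot: [3.141, -0.0, -3.033]
contact_force: [-0.0, 0.1, -0.9]
opening: 0.0117
grip_force: 20.0
```

```bash
cat > edge.py <<'E'
from h import *
import sys
# sub-pixel front edge of tray / bar / base from colour profiles along image columns in the top view
def prof(p,cols,v0,v1,f,thr):
    out=[]
    for u in cols:
        s=f(p[v0:v1,u].astype(float)); k=np.nonzero((s[:-1]-thr)*(s[1:]-thr)<0)[0]
        if len(k): out.append([(u,v0+i+(thr-s[i])/(s[i+1]-s[i])) for i in (k[0],k[-1])])
    return np.array(out)
def line(n,uv,z):
    P=onplane(n,uv,z)[:,:2]; a,b=np.polyfit(P[:,1],P[:,0],1); r=P[:,0]-a*P[:,1]-b
    k=abs(r)<.0015; a,b=np.polyfit(P[k,1],P[k,0],1); return -np.arctan(a),a,b,r[k].std(),P[k,1].min(),P[k,1].max()
if __name__=='__main__':
    t=sys.argv[1]; lo,hi=int(sys.argv[2]),int(sys.argv[3])
    p=np.load(f'top_{t}.npz')['p']
    sat=lambda c:(c.max(-1)-c.min(-1))/np.maximum(c.max(-1),1)
    e=prof(p,list(range(294,331)),lo,hi,sat,.25)
    r=line('top',e[:,0],.012); print('tray front: yaw %.4f x=%.4f*y+%.4f sd %.4f y %.3f..%.3f'%r)
    red=lambda c:c[:,0]-c[:,2]
    cols=[u for u in range(284,321) if not 300<=u<=307]
    for nm,k in (('bar back',0),('bar front',1)):
        e=prof(p,cols,170,186,lambda c:sat(c),.65)
        if len(e): print(nm,': yaw %.4f x=%.4f*y+%.4f sd %.4f y %.3f..%.3f'%line('top',e[:,k],.020))
    e=prof(p,cols,134,150,sat,.25)
    print('base back: yaw %.4f x=%.4f*y+%.4f sd %.4f y %.3f..%.3f'%line('top',e[:,0],.020))
E
python3 - <<'E'
from h import *
save('top','2'); o=observe(); print(o['time'],o['tool_pos'],o['tool_rot'],o['contact_force'],o['torque'],o['opening'],o['grip_force'])
E
python3 edge.py 0 196 212; python3 edge.py 2 196 212
```

```text
4.0 [ 0.44838524 -0.09796496  0.01071817] [ 3.14149767e+00 -4.76557197e-05 -3.03247409e+00] [ 1.18208368 -0.24587274  0.56460481] [ 0.0355976  -0.03321647  0.05191769] 0.012001372895216961 19.999473094940186
tray front: yaw 0.1150 x=-0.1155*y+0.5563 sd 0.0003 y -0.140..-0.042
bar back : yaw -0.0709 x=0.0711*y+0.6473 sd 0.0001 y -0.112..-0.106
bar front : yaw -0.0406 x=0.0407*y+0.6350 sd 0.0002 y -0.112..-0.014
base back: yaw -0.0420 x=0.0421*y+0.7394 sd 0.0002 y -0.111..-0.012
tray front: yaw 0.1072 x=-0.1076*y+0.5571 sd 0.0002 y -0.140..-0.042Traceback (most recent call last):
  File "edge.py", line 23, in <module>
    if len(e): print(nm,': yaw %.4f x=%.4f*y+%.4f sd %.4f y %.3f..%.3f'%line('top',e[:,k],.020))
                                                                        ~~~~^^^^^^^^^^^^^^^^^^^
  File "edge.py", line 12, in line
    k=abs(r)<.0015; a,b=np.polyfit(P[k,1],P[k,0],1); return -np.arctan(a),a,b,r[k].std(),P[k,1].min(),P[k,1].max()
                        ~~~~~~~~~~^^^^^^^^^^^^^^^^^
    raise TypeError("expected non-empty vector for x")
TypeError: expected non-empty vector for x
```

>>> {"name": "send_rows", "arguments": {"targets": [[0, 0.003, 0.003, 0, -0.015], [0, 0.0055, 0.0045, 0, -0.015], [0, 0.0055, 0.0045, 0, -0.015], [0, 0.0055, 0.0045, 0, -0.015], [0, 0.0055, 0.0045, 0, -0.015]]}}

```text
time: 4.5
tool_pos: [0.4739, -0.0764, 0.0107]
tool_rot: [3.141, -0.0, -3.109]
contact_force: [-1.1, -1.0, 0.5]
opening: 0.0118
grip_force: 20.0
```

>>> {"name": "send_rows", "arguments": {"targets": [[0, 0.0055, 0.0045, 0, -0.015], [0, 0.0055, 0.0045, 0, -0.015], [0, 0.0055, 0.0045, 0, -0.015], [0, 0.0055, 0.0045, 0, -0.015], [0, 0.0055, 0.0045, 0, -0.015]]}}

```text
time: 5.0
tool_pos: [0.5013, -0.0541, 0.0107]
tool_rot: [3.141, -0.0, 3.099]
contact_force: [-1.2, -0.7, -0.1]
opening: 0.012
grip_force: 20.0
```

>>> {"name": "send_rows", "arguments": {"targets": [[0, 0.003, 0.001, 0, 0], [0, 0, 0, 0, 0], [0, 0, 0, 0, 0], [0, 0, 0, 0, 0]]}}

```text
time: 5.4
tool_pos: [0.5039, -0.0536, 0.0107]
tool_rot: [3.142, 0.0, 3.101]
contact_force: [0.8, 0.6, -1.4]
opening: 0.0118
grip_force: 20.0
```

Run:
```python
from h import *
save('top','3'); o=observe(); print(o['time'],o['tool_pos'],o['tool_rot'],o['contact_force'],o['torque'],o['opening'],o['grip_force'])
p=np.load('top_3.npz')['p']; cv2.imwrite('pics/c3.png',cv2.resize(p[130:260,260:350,::-1],None,fx=4.5,fy=4.5,interpolation=cv2.INTER_CUBIC))
```

```text
5.45 [ 0.50385597 -0.05359378  0.01074937] [3.14148861e+00 1.34653250e-04 3.10048005e+00] [ 1.51188542  0.03530951 -0.41071212] [ 0.09399667 -0.07093662 -0.01243045] 0.012007815290959331 19.99937742948532
```

View pics/c3.png

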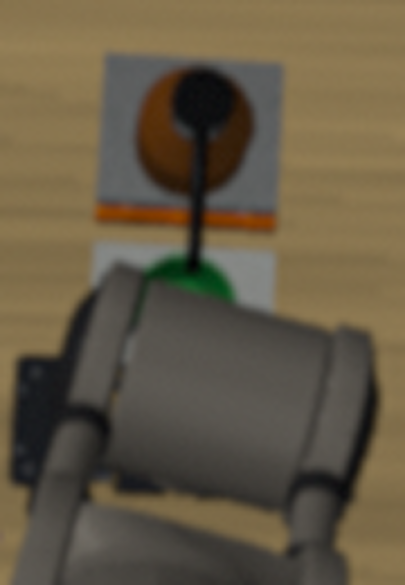

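The tray is parallel to the bar and centred on it, with tray edges at crop columns 92 to 276 and bar edges at 95 to 274. The gap is about 8 mm. I'll feel forward slowly.

>>> {"name": "send_rows", "arguments": {"targets": [[0, 0.001, 0, 0, 0], [0, 0.001, 0, 0, 0], [0, 0.001, 0, 0, 0], [0, 0.001, 0, 0, 0], [0, 0.001, 0, 0, 0]]}}

```text
time: 5.95
tool_pos: [0.5089, -0.0535, 0.0107]
tool_rot: [3.141, -0.0, 3.101]
contact_force: [-0.3, -0.2, -0.0]
opening: 0.0121
grip_force: 20.0
```

>>> {"name": "send_rows", "arguments": {"targets": [[0, 0.0005, 0, 0, 0], [0, 0.0005, 0, 0, 0], [0, 0.0005, 0, 0, 0]]}}

```text
time: 6.25
tool_pos: [0.5104, -0.0535, 0.0107]
tool_rot: [3.141, -0.0, 3.101]
contact_force: [-0.5, -0.2, -0.6]
opening: 0.0118
grip_force: 20.0
```

>>> {"name": "send_rows", "arguments": {"targets": [[0, 0.0005, 0, 0, 0], [0, 0.0005, 0, 0, 0]]}}

```text
time: 6.45
tool_pos: [0.5114, -0.0535, 0.0107]
tool_rot: [3.141, -0.0, 3.101]
contact_force: [-0.6, 0.1, 1.6]
opening: 0.0119
grip_force: 20.0
```

>>> {"name": "send_rows", "arguments": {"targets": [[0, 0.0005, 0, 0, 0], [0, 0.0005, 0, 0, 0]]}}

```text
time: 6.65
tool_pos: [0.5124, -0.0535, 0.0107]
tool_rot: [3.141, -0.0, 3.101]
contact_force: [-0.8, 0.6, -0.1]
opening: 0.0121
grip_force: 20.0
```

>>> {"name": "send_rows", "arguments": {"targets": [[0, 0.0005, 0, 0, 0], [0, 0, 0, 0, 0]]}}

```text
time: 6.85
tool_pos: [0.513, -0.0535, 0.0107]
tool_rot: [3.142, 0.0, 3.101]
contact_force: [0.1, 0.1, -0.0]
opening: 0.0118
grip_force: 20.0
```

>>> {"name": "send_rows", "arguments": {"targets": [[0, 0.0005, 0, 0, 0], [0, 0, 0, 0, 0]]}}

```text
time: 7.05
tool_pos: [0.5135, -0.0535, 0.0108]
tool_rot: [3.141, 0.0, 3.101]
contact_force: [-1.3, 0.7, 0.1]
opening: 0.0119
grip_force: 20.0
```

>>> {"name": "send_rows", "arguments": {"targets": [[0, 0.0005, 0, 0, 0], [0, 0, 0, 0, 0]]}}

```text
time: 7.25
tool_pos: [0.5139, -0.0535, 0.0107]
tool_rot: [3.141, 0.0, 3.101]
contact_force: [-1.4, 0.4, -0.3]
opening: 0.0118
grip_force: 20.0
```

>>> {"name": "send_rows", "arguments": {"targets": [[0, 0.0005, 0, 0, 0], [0, 0, 0, 0, 0]]}}

```text
time: 7.45
tool_pos: [0.5145, -0.0535, 0.0107]
tool_rot: [3.141, 0.0, 3.101]
contact_force: [-1.4, -0.3, -0.6]
opening: 0.0121
grip_force: 20.0
```

>>> {"name": "send_rows", "arguments": {"targets": [[0, 0.0005, 0, 0, 0], [0, 0, 0, 0, 0]]}}

```text
time: 7.65
tool_pos: [0.515, -0.0535, 0.0107]
tool_rot: [3.141, 0.0, 3.101]
contact_force: [-0.7, 0.8, -1.4]
opening: 0.012
grip_force: 20.0
```

>>> {"name": "send_rows", "arguments": {"targets": [[0, 0.0005, 0, 0, 0], [0, 0, 0, 0, 0]]}}

```text
time: 7.85
tool_pos: [0.5155, -0.0535, 0.0107]
tool_rot: [3.142, 0.0, 3.101]
contact_force: [-0.5, -0.3, -1.0]
opening: 0.0118
grip_force: 20.0
```

>>> {"name": "send_rows", "arguments": {"targets": [[0, 0.0005, 0, 0, 0], [0, 0, 0, 0, 0]]}}

```text
time: 8.05
tool_pos: [0.516, -0.0535, 0.0107]
tool_rot: [3.141, 0.0, 3.101]
contact_force: [0.0, -0.1, -1.0]
opening: 0.0121
grip_force: 20.0
```

Run:
```python
from h import *
save('side','4'); o=observe(); print(o['contact_force'],o['torque'])
p=np.load('side_4.npz')['p']; cv2.imwrite('pics/s4.png',cv2.resize(p[190:320,260:400,::-1],None,fx=4.5,fy=4.5,interpolation=cv2.INTER_CUBIC))
```

```text
[-0.00990654 -0.89738769 -1.86571613] [-0.00861383  0.09848487 -0.04853734]
```

View pics/s4.png

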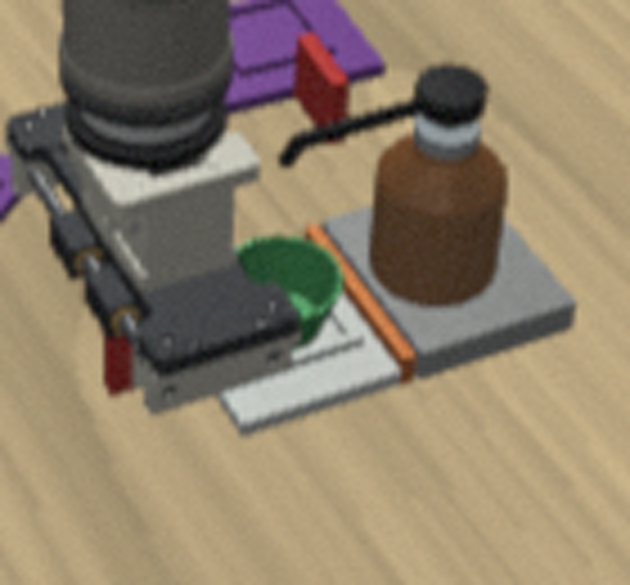

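The side view shows the tray parallel to the bar and all but touching it, with the side edges in line near crop (405,370) and the cup in its fence. I'll keep feeling forward.

>>> {"name": "send_rows", "arguments": {"targets": [[0, 0.0005, 0, 0, 0], [0, 0, 0, 0, 0]]}}

```text
time: 8.3
tool_pos: [0.5165, -0.0535, 0.0107]
tool_rot: [3.141, 0.0, 3.101]
contact_force: [-0.5, -0.5, -0.8]
opening: 0.0122
grip_force: 20.0
```

>>> {"name": "send_rows", "arguments": {"targets": [[0, 0.0005, 0, 0, 0], [0, 0, 0, 0, 0]]}}

```text
time: 8.5
tool_pos: [0.5168, -0.0534, 0.0107]
tool_rot: [3.141, -0.0, 3.101]
contact_force: [-0.8, 0.4, -0.1]
opening: 0.0119
grip_force: 20.0
```

>>> {"name": "send_rows", "arguments": {"targets": [[0, 0.0005, 0, 0, 0], [0, 0, 0, 0, 0]]}}

```text
time: 8.7
tool_pos: [0.5169, -0.0533, 0.0107]
tool_rot: [3.141, -0.001, 3.101]
contact_force: [-4.1, 0.3, 2.4]
opening: 0.012
grip_force: 20.0
```

Contact.

>>> {"name": "send_rows", "arguments": {"targets": [[0, 0.0005, 0, 0, 0], [0, 0, 0, 0, 0]]}}

```text
time: 8.9
tool_pos: [0.5169, -0.0533, 0.0107]
tool_rot: [3.141, -0.002, 3.101]
contact_force: [-6.4, -0.4, 4.5]
opening: 0.0119
grip_force: 20.0
```

Run:
```python
from h import *
o=observe(); print(o['tool_pos'],o['tool_rot'],o['contact_force'],o['torque'])
```

```text
[ 0.51686764 -0.05331589  0.01072566] [ 3.14122879e+00 -2.14841979e-03  3.10068833e+00] [-6.35364781 -0.44088832  4.48271807] [ 0.00720145  0.72400587 -0.06796806]
```

>>> {"name": "send_rows", "arguments": {"targets": [[0, 0.0004, 0, 0, 0], [0, 0, 0, 0, 0], [0, 0, 0, 0, 0], [0, 0, 0, 0, 0], [0, 0, 0, 0, 0]]}}

```text
time: 9.4
tool_pos: [0.5169, -0.0533, 0.0107]
tool_rot: [3.141, -0.003, 3.101]
contact_force: [-7.6, -0.1, 5.1]
opening: 0.0117
grip_force: 20.0
```

>>> {"name": "send_rows", "arguments": {"targets": [[0, 0, 0, 0, 0], [0, 0, 0, 0, 0], [0, 0, 0, 0, 0]]}}

```text
time: 9.7
tool_pos: [0.5168, -0.0533, 0.0107]
tool_rot: [3.141, -0.003, 3.101]
contact_force: [-7.5, -0.4, 5.6]
opening: 0.0119
grip_force: 20.0
```

Run:
```python
from h import *
save('top','5');o=observe(); print(o['tool_pos'],o['tool_rot'],o['contact_force'],o['torque'])
p=np.load('top_5.npz')['p']; cv2.imwrite('pics/c5.png',cv2.resize(p[135:235,265:345,::-1],None,fx=6,fy=6,interpolation=cv2.INTER_CUBIC))
```

```text
[ 0.51683515 -0.05332737  0.01070569] [ 3.14120454e+00 -2.99098660e-03  3.10074385e+00] [-8.26287056 -0.55856297  4.8968738 ] [-0.05103226  0.9241203  -0.05937243]
```

View pics/c5.png

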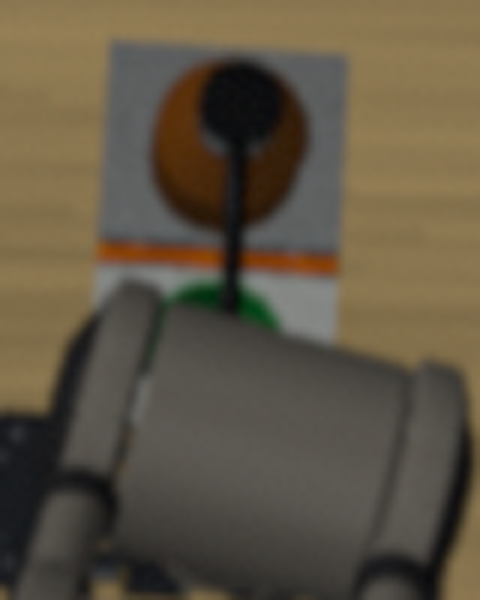

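The tray is flush on the bar. Its edges are at crop columns 96 to 340 and the bar's at 97 to 337, with about 8 N applied. Next I'll relax the push, open the fingers and lift.

>>> {"name": "send_rows", "arguments": {"targets": [[0, -0.0008, 0, 0, 0], [0, -0.0008, 0, 0, 0], [0, 0, 0, 0, 0]]}}

```text
time: 10.05
tool_pos: [0.5168, -0.0535, 0.0107]
tool_rot: [3.141, 0.0, 3.101]
contact_force: [-1.4, 0.6, -0.2]
opening: 0.0119
grip_force: 20.0
```

>>> {"name": "send_rows", "arguments": {"targets": [[0.1, 0, 0, 0, 0], [0.2, 0, 0, 0, 0], [0.3, 0, 0, 0, 0], [0.4, 0, 0, 0, 0], [0.5, 0, 0, 0, 0]]}}

```text
time: 10.55
tool_pos: [0.517, -0.0536, 0.0108]
tool_rot: [-3.142, 0.001, 3.101]
contact_force: [-0.1, -0.0, -0.0]
opening: 0.0382
grip_force: 0.0
```

>>> {"name": "send_rows", "arguments": {"targets": [[0.5, 0, 0, 0, 0], [0.5, 0, 0, 0, 0], [0.5, 0, 0, 0, 0]]}}

```text
time: 10.85
tool_pos: [0.5167, -0.0535, 0.0107]
tool_rot: [3.141, 0.0, 3.101]
contact_force: [-0.2, 0.8, 0.4]
opening: 0.0457
grip_force: 0.0
```

>>> {"name": "send_rows", "arguments": {"targets": [[0.5, 0, 0, 0.02, 0], [0.5, 0, 0, 0.04, 0], [0.5, 0, 0, 0.05, 0], [0.5, 0, 0, 0.05, 0], [0.5, 0, 0, 0.03, 0]]}}

```text
time: 11.35
tool_pos: [0.5177, -0.0537, 0.2048]
tool_rot: [-3.141, 0.005, 3.101]
contact_force: [0.4, 0.0, -0.4]
opening: 0.046
grip_force: 0.0
```

>>> {"name": "send_rows", "arguments": {"targets": [[0, -0.05, 0, 0, 0], [0, -0.05, 0, 0, 0], [0, -0.05, 0, 0, 0], [0, 0, 0, 0, 0], [0, 0, 0, 0, 0]]}}

```text
time: 11.85
tool_pos: [0.3664, -0.0536, 0.2013]
tool_rot: [-3.141, 0.002, 3.1]
contact_force: [0.5, -0.6, 0.2]
opening: 0.0106
grip_force: 0.0
```

```bash
python3 - <<'E'
from h import *
save('top','6');save('side','6');o=observe(); print(o['time'],o['tool_pos'],o['tool_rot'],o['contact_force'],o['opening'])
p=np.load('top_6.npz')['p']; cv2.imwrite('pics/c6.png',cv2.resize(p[135:255,265:345,::-1],None,fx=5,fy=5,interpolation=cv2.INTER_CUBIC))
E
python3 edge.py 0 196 212; python3 meas2.py 6 178 225 | tail -7
```

```text
11.95 [ 0.36800931 -0.05387784  0.20127073] [-3.14110285e+00  2.06585240e-03  3.10050132e+00] [0.08803644 1.08341485 0.54093338] 0.003009864984084146
tray front: yaw 0.1150 x=-0.1155*y+0.5563 sd 0.0003 y -0.140..-0.042
bar back : yaw -0.0709 x=0.0711*y+0.6473 sd 0.0001 y -0.112..-0.106
bar front : yaw -0.0406 x=0.0407*y+0.6350 sd 0.0002 y -0.112..-0.014
base back: yaw -0.0420 x=0.0421*y+0.7394 sd 0.0002 y -0.111..-0.012
tray [279 179  43  36 949] c [ 0.5886 -0.0576] wh 0.1123 0.0921 a 87.8 mean [ 0.584  -0.0566]
tab [297 213   5  18  70] c [ 0.517  -0.0534] wh 0.0102 0.045 a 86.37 mean [ 0.5175 -0.0536]
cup [290 183  22  21 352] c [ 0.5926 -0.0576] wh 0.0533 0.0555 a 1.1 mean [ 0.5923 -0.0575]
bar [281 176  20   3  39] c [ 0.6394 -0.0314] wh 0.0517 0.005 a 85.87 mean [ 0.6394 -0.0315]
base [281 142  42  35 677] c [ 0.6902 -0.0615] wh 0.109 0.092 a 87.56 mean [ 0.6896 -0.0594]
base [281 142  42  35 711] c [ 0.6905 -0.0617] wh 0.1103 0.0932 a 87.67 mean [ 0.6902 -0.0595]
pump [298 145  15  25 222] c [ 0.6676 -0.062 ] wh 0.0599 0.0343 a 0.64 mean [ 0.6731 -0.0618]
```

View pics/c6.png

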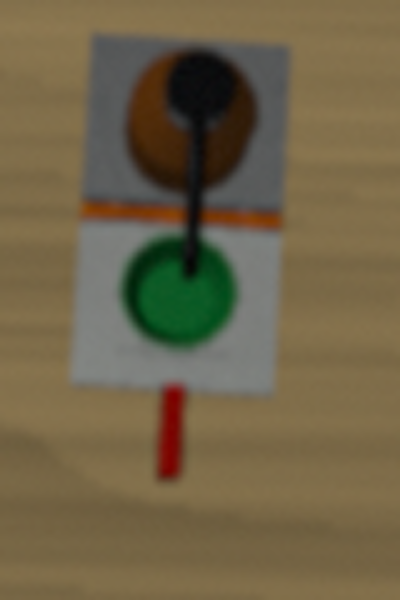

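The tray is docked: lateral offset about 0.3 mm, yaw −0.04 against the dispenser's −0.042. The cup is under the spout at crop (190,275). Next is the pump, at about (0.681, −0.0615).

>>> {"name": "send_rows", "arguments": {"targets": [[0, 0.05, -0.0015, 0, 0], [0, 0.05, -0.0015, 0, 0], [0, 0.05, -0.0015, 0, 0], [0, 0.05, -0.0015, 0, 0], [0, 0.05, -0.0015, 0, 0]]}}

```text
time: 12.45
tool_pos: [0.6198, -0.0607, 0.1997]
tool_rot: [3.142, 0.0, 3.101]
contact_force: [0.8, -0.4, 0.6]
opening: 0.0009
grip_force: 0.0
```

>>> {"name": "send_rows", "arguments": {"targets": [[0, 0.04, 0, 0, 0], [0, 0.023, 0, 0, 0], [0, 0, 0, 0, 0], [0, 0, 0, 0, 0], [0, 0, 0, 0, 0]]}}

```text
time: 12.95
tool_pos: [0.6792, -0.0608, 0.2003]
tool_rot: [3.141, -0.001, 3.101]
contact_force: [-0.5, 0.6, 0.4]
opening: 0.0007
grip_force: 0.0
```

Now down to just above the head, then press gently.

>>> {"name": "send_rows", "arguments": {"targets": [[0, 0.001, 0, -0.02, 0], [0, 0, 0, -0.02, 0], [0, 0, 0, -0.01, 0], [0, 0, 0, 0, 0], [0, 0, 0, 0, 0]]}}

```text
time: 13.45
tool_pos: [0.6807, -0.0611, 0.1518]
tool_rot: [-3.141, 0.001, 3.1]
contact_force: [0.2, 0.2, -0.1]
opening: 0.0004
grip_force: 0.0
```

>>> {"name": "send_rows", "arguments": {"targets": [[0, 0, 0, -0.002, 0], [0, 0, 0, -0.002, 0], [0, 0, 0, -0.002, 0], [0, 0, 0, -0.002, 0], [0, 0, 0, -0.002, 0]]}}

```text
time: 13.95
tool_pos: [0.6807, -0.061, 0.141]
tool_rot: [3.142, 0.0, 3.101]
contact_force: [-0.9, 0.4, 2.7]
opening: 0.001
grip_force: 1.4
```

>>> {"name": "send_rows", "arguments": {"targets": [[0, 0, 0, -0.002, 0], [0, 0, 0, -0.002, 0], [0, 0, 0, -0.001, 0], [0, 0, 0, 0, 0]]}}

```text
time: 14.35
tool_pos: [0.6807, -0.061, 0.136]
tool_rot: [3.142, 0.0, 3.101]
contact_force: [-0.9, 0.5, 4.1]
opening: 0.0004
grip_force: 2.3
```

>>> {"name": "send_rows", "arguments": {"targets": [[0, 0, 0, -0.001, 0], [0, 0, 0, -0.001, 0], [0, 0, 0, -0.001, 0], [0, 0, 0, 0, 0]]}}

```text
time: 14.75
tool_pos: [0.6807, -0.061, 0.1333]
tool_rot: [-3.142, 0.001, 3.101]
contact_force: [-2.4, -0.0, 6.2]
opening: 0.0005
grip_force: 3.4
```

>>> {"name": "send_rows", "arguments": {"targets": [[0, 0, 0, -0.0005, 0], [0, 0, 0, -0.0005, 0], [0, 0, 0, 0, 0], [0, 0, 0, 0, 0]]}}

```text
time: 15.15
tool_pos: [0.6808, -0.061, 0.1332]
tool_rot: [-3.141, 0.001, 3.101]
contact_force: [-2.2, 1.0, 11.2]
opening: 0.0007
grip_force: 5.4
```

The head has bottomed: z stalled at 0.133 and the force rose to 11 N. Now I'll release upward.

>>> {"name": "send_rows", "arguments": {"targets": [[0, 0, 0, 0.003, 0], [0, 0, 0, 0.003, 0], [0, 0, 0, 0.004, 0], [0, 0, 0, 0.01, 0], [0, 0, 0, 0.04, 0]]}}

```text
time: 15.65
tool_pos: [0.6781, -0.0605, 0.1872]
tool_rot: [3.14, -0.011, 3.101]
contact_force: [0.7, 0.2, -0.9]
opening: 0.0005
grip_force: 0.0
```

>>> {"name": "send_rows", "arguments": {"targets": [[0, 0, 0, 0.03, 0], [0, -0.05, 0, 0, 0], [0, -0.05, 0, 0, 0], [0, -0.05, 0, 0, 0], [0, -0.05, 0, 0, 0]]}}

```text
time: 16.15
tool_pos: [0.4784, -0.0608, 0.2216]
tool_rot: [3.142, -0.001, 3.101]
contact_force: [0.1, -1.1, 1.4]
opening: 0.0002
grip_force: 0.0
```

>>> {"name": "send_rows", "arguments": {"targets": [[0, -0.05, 0, 0, 0], [0, -0.05, 0, 0, 0], [0, 0, 0, 0, 0], [0, 0, 0, 0, 0], [0, 0, 0, 0, 0]]}}

```text
time: 16.65
tool_pos: [0.3819, -0.0614, 0.2223]
tool_rot: [-3.141, 0.002, 3.101]
contact_force: [0.7, 0.4, -0.5]
opening: 0.0003
grip_force: 0.0
```

```bash
python3 - <<'E'
from h import *
save('top','7');p,d=save('side','7');o=observe(); print(o['time'],o['tool_pos'],o['contact_force'])
cv2.imwrite('pics/s7.png',cv2.resize(p[190:320,260:400,::-1],None,fx=4.5,fy=4.5,interpolation=cv2.INTER_CUBIC))
E
python3 meas2.py 7 178 225 | tail -7
```

```text
16.75 [ 0.38181107 -0.06121974  0.22182806] [ 0.65834523 -0.08242899 -0.42286914]
tray [279 179  43  36 948] c [ 0.5887 -0.0577] wh 0.112 0.0922 a 87.69 mean [ 0.5841 -0.0567]
tab [297 213   5  18  71] c [ 0.5169 -0.0544] wh 0.0445 0.0105 a 0.73 mean [ 0.5177 -0.0536]
cup [290 183  22  21 352] c [ 0.5926 -0.0576] wh 0.0533 0.0555 a 1.1 mean [ 0.5923 -0.0575]
bar [281 176  20   3  38] c [ 0.6395 -0.0314] wh 0.0517 0.0047 a 85.87 mean [ 0.6395 -0.0314]
base [281 142  42  35 675] c [ 0.6902 -0.0615] wh 0.109 0.092 a 87.56 mean [ 0.6895 -0.0595]
base [281 142  42  35 712] c [ 0.6905 -0.0617] wh 0.1104 0.0932 a 87.74 mean [ 0.6902 -0.0595]
pump [298 145  15  25 220] c [ 0.6681 -0.0581] wh 0.034 0.0594 a 69.14 mean [ 0.673  -0.0618]
```

View pics/s7.png

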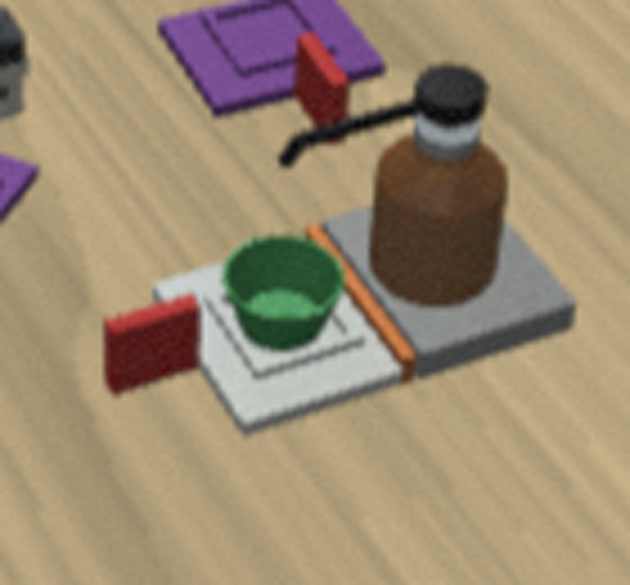

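The side view shows the tray flush on the bar, the cup upright in its fence at crop (283,300), and the pump head back up at (450,95). The arm is clear, so I'll hand in.

```bash
python3 -c "
from cell import *
print(hand_in())"
```

```text
the job is handed in; nothing more can be done
None
```

The tray sits flush against the stop bar after an 8 N press, the pump was pressed fully down and sprang back with the cup under the spout, and the arm let go; the job is handed in at about 17 s (no verdict was returned).

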